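Clamp a flat bar in the drill jig with its bayonet clamp

TASK

Get the flat bar ready for drilling in the drill jig, by pushing with the fingertips: nothing needs gripping, and the bar must not be lifted or tipped up. First slide the bar along its rest strips until its end is fully home against the end stop; then push the clamp's upright ball lever along its slot as far as the corner, so that the pad brings the bar over to the side fence, and push the lever round the corner and right down to the very end of the slot, so that the clamp stays locked on the bar. Leave the loose things round the jig where they are.

Things in the scene. Friction and masses are not known exactly. Their poses are not given: they have to be found in the camera images.
- jig: Drill jig screwed to the bench. Origin on the bench top under the middle of the bar when the bar is home; x along the bar to the end stop, y from side fence to clamp, z up. In mm: grey base x -95..95, y -47..129, top z 12; two rest strips x -56..60, top z 25; fence face y -20, top z 42; clamp barrel 36 dia on a block, axis along y at x -5, z 30, y 52..118, with an L slot cut in its top.
- bar: Loose flat bar offcut of rusty steel, 122 x 40 x 10 mm, about 0.35 kg. Origin at the centre of its underside, its y axis along its length. It starts flat on the rest strips, 18 to 35 mm short of the end stop and 3 to 9 mm off the fence; its near end overhangs the strips. Home: its origin at jig x 0, y 0, z 25 mm.
- end_stop (a point): Middle of the end stop's face, which looks along jig -x: at jig x 61, y 0, z 30 mm. The stop block is 50 mm wide, its top at z 38 mm. Beside it, from the fence, a steel plate with a brass drill bush overhangs the bar: jig x 19..53, y -36..14 mm, underside z 37.5, top z 59 mm.
- plunger (a joint): Travel of the clamp's plunger along jig -y, in m: starts at 0 to 0.012, 0.0315 with the lever's stem at the corner of the slot, about 0.033 when locked. It stays where it is left (2 N of friction); near the corner its sprung pad meets the bar and pushes back with up to 10 N.
- lever (a joint): Turn of the lever about the plunger's axis, in rad: 0 upright in the straight leg of the slot, 1.31 at the end of the cross leg, where it leans over to jig +x, nearly level. It can turn only once the plunger is past about 0.029; the cross leg then draws the plunger on by itself. It takes 1 to 4 N at the knob and stays where it is left.
- knob (a point): Centre of the lever's black ball knob, 24 mm dia, on an 8 mm steel stem, 60 mm from the plunger's axis. In mm of the jig's frame: x = -5 + 60 sin(lever), y = 104 - plunger, z = 30 + 60 cos(lever).
- nose: Round sprung pressure pad, 17 mm dia, on the plunger's front. Origin at the middle of its face, at jig x -5, y 50.5 - plunger, z 30 mm; it gives up to 7 mm along jig +y (4 N when just touched, 2 N more per mm). It bears on the bar's long edge.
- scriber: Loose steel scriber, 9 x 169 x 9 mm, lying on the bench; a bystander. Origin at the centre of its underside.
- bolt: Loose hex bolt with nut, 29 x 56 x 30 mm, lying on the bench; a bystander. Origin at the centre of its underside.
- hex_key: Loose hex key, 36 x 92 x 8 mm, lying flat on the bench; a bystander. Origin at the centre of its underside.
There are look-alikes about, which are no part of the job. Leave any purple look-alike of the bar alone.

How it is judged:
By the outcome, as a careful person would: the job done as asked, in the order asked, and still so for the second after the job is handed in, with the robot touching nothing.
It also fails if it takes over 54 s, if anything falls off the work surface, if the arm or the gripper's body presses on something with over 40 N, if the wrist force passes 120 N, or if a joint passes its speed limit or range.

ROBOT

A 6-joint arm with a two-finger parallel gripper is mounted at the origin on the work surface; the furniture and walls round the work are solid. World frame = base frame: x ahead of the robot, y to its left, z up, the work surface at z = 0. Lengths are in m, angles in degrees, forces in N, time in s.
With the tool pointing down it reaches from about 0.275 to 1 m from the base axis. Payload 8.4 kg.
Tool frame: the origin (TCP) lies at the very end of the fingers, on their centre line; the grasp point (between the pads) lies behind it (tcp_to_grasp is the z of the grasp point in the tool frame, in m); z points along the fingers, y is the line along which they close (so a half turn about z gives the same grasp; the last joint's range is limited). The gripper opens to 85 mm and grips with 20 to 120 N. Pads are 22 mm wide; open, the fingers measure 114 mm over their backs; the gripper's body (76 mm by 85 mm) begins 54 mm behind the grasp point. The pads swing forward as they close: fully open they stand 13 mm farther back than shut.
Start: joints at [-74.164, 20.225, 93.587, -0, 66.188, -0.138], TCP at [0.172, -0.601, 0.231] pointing down, gripper open.
Joint ranges: [-150.9, 150.9], [-52.94, 120.26], [3.33, 152.33], [-74.26, 254.26], [0, 154.13], [-172.89, 172.89]. Speed limits (degrees/s): [127.2, 127.2, 159.86, 180, 180, 180].

INTERFACE

Orientations are given as a 3x3 rotation matrix whose columns are the frame's x, y, z axes.
In Python, from rig import * gives the robot as it stands.
- The arm moves only by the tool jog_arm, never from a script. Its argument "steps" is a list of rows, each a list of 7 numbers: the shift along the tool's x, y, z in units of 0.15 m (1.0 is 0.15 m), then the turn, a rotation vector about the tool's x, y, z in units of pi/2 rad (1.0 is pi/2 rad), then the opening, from -1 (shut) to 1 (fully open). A call has 1 to 10 rows; each row is the pose to reach, as a shift and turn from the pose commanded when the call began, along the tool's axes at that moment; what a row does not reach only later rows make up. A row lasts 1/12 s, in which the tool goes at most 41.7 mm and 7.16 degrees, less where a joint would pass 70% of its speed; a pose out of reach is approached as far as the arm can. A call with a number of a shift or a turn outside -1 to 1 is refused whole. A call with a gripper value outside its range is refused whole. The fingers move at their own pace and stop on an object; "squeeze" is the grip in N (left out, the last holds). Time passes only in rows, so rows that repeat a pose let the fingers close. It gives the time, the measured TCP pose, the force, the opening and the grip force at its end, in the units of the state.
- read_state(): the state, without advancing time (a new reading comes with each control period).
- snapshot(name): name is "scene" or "side" or "wrist"; returns the picture (480x640x3 uint8, blue, green, red); there is no depth.
- camera_params(name): a dict with "fx", "fy", "cx", "cy" (pixels), "R" (3x3) and "t" (3): a world point X has camera coordinates R X + t; the wrist camera has in their place "tool_from_camera" (4x4, takes a point from camera to tool coordinates, whose origin is the TCP and whose axes are the flange's). Camera axes: x right, y down, z forward; pixel columns grow to the right and rows downward; lengths in m; the calibration is good to about 2 mm. A picture is of the moment at which its call begins: read the wrist's pose just before it. camera_params takes no time and is no camera call.
- finish_job(): hands the job in; it is judged then, once.
Trained networks look in the newest picture that a camera, given by its name, has taken for a name from the list of things; names that differ only in an ending like _2 or _b are one class to them, and where a whole thing is asked for, a point or a joint stands for the part that bears it (a point fixed in the world has none). Each returns a list of dicts, best first, with "score" (0 to 1); they miss things now and then, are a little off and sometimes report something else, mostly with a low value. They report only what shows in the picture. A call takes as long as a camera call. They do not tell look-alikes from the thing itself.
- find_in(name, camera): "rect" ([left, top, right, bottom] in pixels, round what is visible of it).
The state is a dict: "time_s": time; "qpos": joint angles; "joint_velocities": joint speeds; "joint_efforts": joint torques, N m; "position": TCP position; "eef_rot": TCP orientation; "ft_force": force on the tool from outside, world axes, zero at the start; "wrist_torque": the same for the moment, N m; "finger_gap": opening from 0.0 (shut) to 1.0 (fully open); "grasp_force": force on a finger pad.
Only numpy, scipy, OpenCV 4.12 (cv2) and the standard library are available. Lean on these libraries where they do the work, as an engineer would, in place of code of your own. Each camera call takes 0.05 s, during which the arm holds its last target. There are 200 camera calls.

## Working session

There is one attempt and no reset: what is moved stays moved. The work goes in short steps, Python scripts to look and compute and a tool call to move; the robot and the scene stay as the last step left them, time stands still between calls to the robot, and variables do not carry over. Pictures are saved under pics/ and viewed, at most 10 in all, crops included, and the job is handed in when it is done.

Besides the shell and the picture viewer there is one more tool, called by a JSON object that holds its "api" and its "payload", one argument or row to a line. jog_arm: Moves the arm, as the interface text tells. Shifts and turns lie within -1 to 1; 1 stands for 0.15 m of shift or pi/2 rad of turn. Its arguments: {"type":"object","properties":{"steps":{"type":"array","items":{"type":"array","items":{"type":"number"}}},"squeeze":{"type":"number"}},"required":["steps"]}

```bash
mkdir -p pics; python3 - <<'E'
from rig import *
import cv2,numpy as np
s=read_state();print(s['position'],s['eef_rot'],s['ft_force'])
for c in['scene','side','wrist']:
    im=snapshot(c);cv2.imwrite(f'pics/{c}0.png',im)
    p=camera_params(c);print(c,p)
    for n in['jig','bar','knob','nose','plunger','scriber','bolt','hex_key']:
        try:print(c,n,[(np.round(d['rect']).tolist(),round(d['score'],2)) for d in find_in(n,c)])
        except Exception as e:print(n,e)
a=np.hstack([cv2.imread('pics/scene0.png'),cv2.imread('pics/side0.png')])
E
```

```text
[ 0.17187037 -0.60039304  0.23052281] [[ 9.61371569e-01  2.75253621e-01 -3.89155487e-04]
 [ 2.75253896e-01 -9.61370571e-01  1.38495526e-03]
 [ 7.09131838e-06 -1.43857318e-03 -9.99998965e-01]] [-0.5080915  -0.34118255 -0.34844475]
scene {'fx': 557.6892656440983, 'fy': 557.6892656440983, 'cx': 324.65299643143635, 'cy': 239.68340699341562, 'R': array([[-0.83734844, -0.54614927, -0.02384477],
       [-0.25817816,  0.43352942, -0.86336335],
       [ 0.48186267, -0.71677976, -0.504019  ]]), 't': array([0.49074917, 0.09553443, 0.93178239])}
scene jig []
scene bar [([238.0, 258.0, 310.0, 286.0], 0.73)]
scene knob [([228.0, 261.0, 238.0, 271.0], 0.47), ([237.0, 258.0, 306.0, 285.0], 0.15)]
scene nose [([397.0, 206.0, 441.0, 233.0], 0.66)]
scene plunger []
scene scriber [([399.0, 203.0, 441.0, 234.0], 0.6)]
scene bolt [([172.0, 333.0, 197.0, 364.0], 0.97)]
scene hex_key [([374.0, 226.0, 403.0, 253.0], 0.73)]
side {'fx': 612.6019912088929, 'fy': 612.6019912088929, 'cx': 318.39238295589405, 'cy': 233.48035559933632, 'R': array([[ 0.99104115, -0.13241871,  0.01739901],
       [-0.06818085, -0.613
[... 486 characters left out ...]
.0], 0.31)]
side bolt []
side hex_key [([330.0, 176.0, 344.0, 198.0], 0.66), ([278.0, 318.0, 328.0, 352.0], 0.59)]
wrist {'fx': 380.659143842426, 'fy': 380.659143842426, 'cx': 317.882899328327, 'cy': 237.94980291235876, 'tool_from_camera': array([[-1.07399999e-03, -9.61602069e-01, -2.74445454e-01,
         7.04531061e-02],
       [ 9.99999405e-01, -1.08492957e-03, -1.11966976e-04,
         1.61790639e-04],
       [-1.90086313e-04, -2.74445411e-01,  9.61602662e-01,
        -1.43232526e-01],
       [ 0.00000000e+00,  0.00000000e+00,  0.00000000e+00,
         1.00000000e+00]])}
wrist jig []
wrist bar []
wrist knob []
wrist nose []
wrist plunger []
wrist scriber []
wrist bolt []
wrist hex_key []
```

View pics/scene0.png

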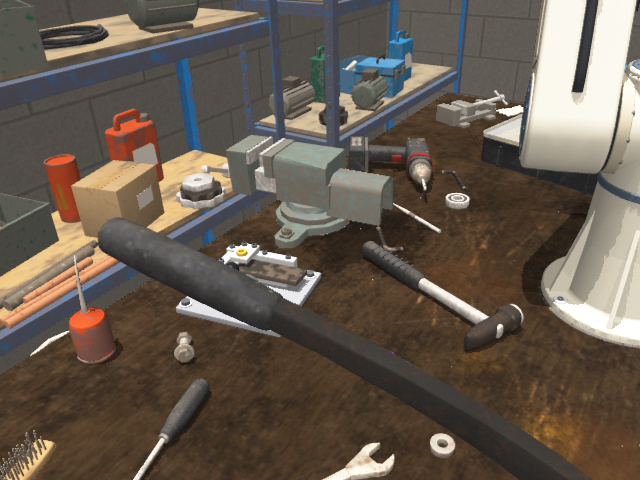

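View pics/side0.png

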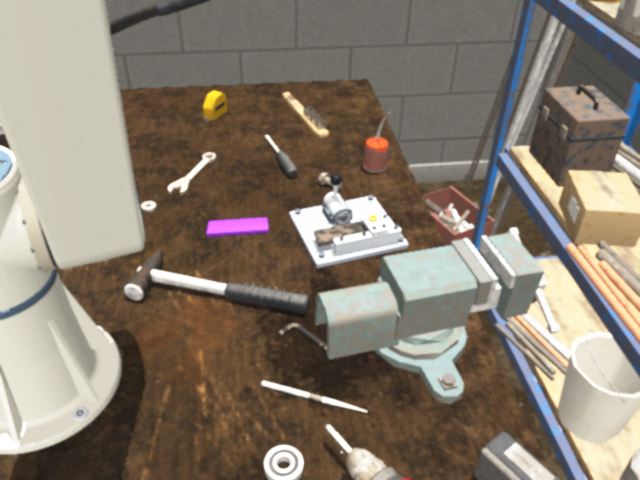

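The side view shows the jig at about (347,230), with the rusty bar at (342,235) and the knob at (336,180). A purple look-alike of the bar lies off the jig at (238,227), so I'll leave it alone. The scene view shows the jig at (255,280), partly hidden by a dark handle.

```bash
cat > h.py <<'E'
from rig import *
import cv2,numpy as np
def cam(c,s=None):
    p=camera_params(c);K=np.array([[p['fx'],0,p['cx']],[0,p['fy'],p['cy']],[0,0,1]])
    if c=='wrist':
        T=np.eye(4);T[:3,:3]=s['eef_rot'];T[:3,3]=s['position']
        M=np.linalg.inv(T@p['tool_from_camera']);return K,M[:3,:3],M[:3,3]
    return K,np.array(p['R']),np.array(p['t'])
def onz(C,uv,z):
    K,R,t=C;o=-R.T@t;d=R.T@np.linalg.inv(K)@np.array([*uv,1.]);return o+d*(z-o[2])/d[2]
def proj(C,X):
    K,R,t=C;q=K@(R@np.asarray(X)+t);return q[:2]/q[2]
E
python3 - <<'E'
from h import *
C=cam('side')
for uv in[(289,210),(319,263),(407,240),(375,197)]:print(uv,onz(C,uv,.012).round(3))
for c in('scene','side'):
    K,R,t=cam(c);print(c,(-R.T@t).round(3))
im=cv2.imread('pics/side0.png')[160:280,270:430]
cv2.imwrite('pics/crop1.png',cv2.resize(im,None,fx=5,fy=5,interpolation=cv2.INTER_CUBIC))
E
```

```text
(289, 210) [0.424 0.384 0.012]
(319, 263) [0.463 0.21  0.012]
(407, 240) [0.644 0.259 0.012]
(375, 197) [0.612 0.411 0.012]
scene [-0.013  0.894  0.564]
side [ 0.335 -0.647  0.761]
```

View pics/crop1.png

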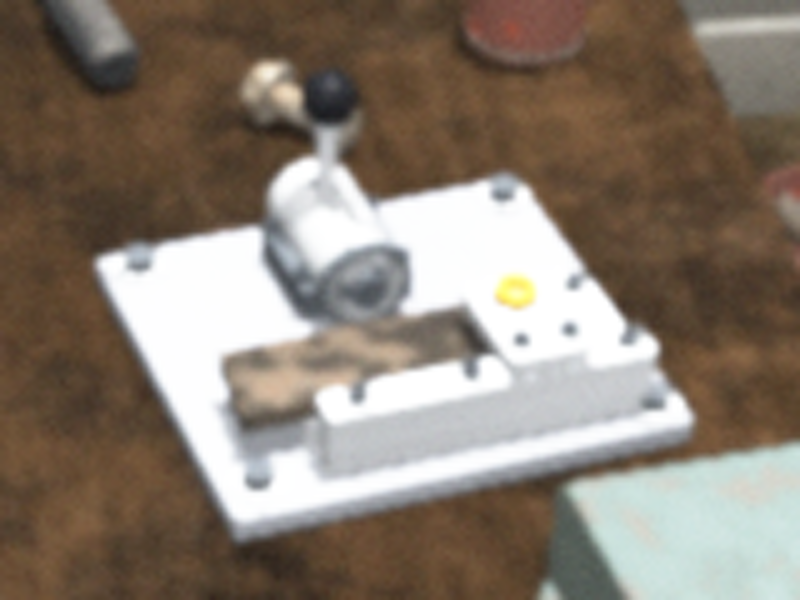

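The crop confirms it. The jig base corners are at about (289,212), (318,265), (408,245) and (375,196). The rusty bar lies in the jig at (340,233), short of the stop, and the knob is at (336,180). Candidates for the bar were the rusty bar at (342,235) and the purple one at (238,227), and I choose the rusty one.

```bash
cat >> h.py <<'E'
from scipy.optimize import least_squares
def rz(a):c,s=np.cos(a),np.sin(a);return np.array([[c,-s,0],[s,c,0],[0,0,1]])
def j2w(j,P):return rz(j[2])@np.asarray(P,float)/1.+np.array([j[0],j[1],0])
def fit(views,j0):
    f=lambda j:np.concatenate([proj(C,j2w(j,np.array(P)/1000))-uv for C,P,uv in views])
    return least_squares(f,j0)
def tri(v):
    A=[];b=[]
    for (K,R,t),uv in v:
        o=-R.T@t;d=R.T@np.linalg.inv(K)@np.array([*uv,1.]);d/=np.linalg.norm(d);Q=np.eye(3)-np.outer(d,d);A.append(Q);b.append(Q@o)
    return np.linalg.lstsq(np.vstack(A),np.concatenate(b),rcond=None)[0]
E
python3 - <<'E'
from h import *
C=cam('side');S=cam('scene')
v=[(C,P,uv) for P,uv in[((-95,129,12),(289,212.4)),((-95,-47,12),(318,265)),((95,-47,12),(408,245)),((95,129,12),(375,196))]]
r=fit(v,[.52,.3,.26]);j=r.x;print(j,np.degrees(j[2]),r.fun.round(1))
print('knob0',proj(C,j2w(j,np.array([-5,104,90])/1000)),'seen 336,179')
print('vise',tri([(C,(318,292)),(S,(392,178))]), 'handle end',tri([(C,(205,2)),(S,(108,238))]))
print('view',j2w(j,[.04,.03,.25]))
s=read_state()
d=np.array([*j2w(j,[.04,.03,.0])[:2],.33])-s['position'];print('tool shift/0.15',s['eef_rot'].T@d/.15)
E
```

```text
[0.5428208  0.26944319 0.20040394] 11.4822997810117 [ 0.4 -0.5 -0.9  0.   1.6  0.2 -1.1  0.1]
knob0 [335.66333114 179.33781955] seen 336,179
vise [0.42816614 0.00944497 0.12696308] handle end [0.2906489  0.69236498 0.35819105]
view [0.57604829 0.30680538 0.25      ]
tool shift/0.15 [ 4.25502237 -5.07615183 -0.65797817]
```

{"api": "jog_arm", "payload": {
  "steps": [
    [0,0,-0.67,0,0,0,-1],
    [0,0,-0.67,0,0,0,-1],
    [0.5,-0.6,-0.67,0,0,0,-1],
    [0.7,-0.85,-0.67,0,0,0,-1],
    [0.85,-1,-0.67,0,0,0,-1],
    [0.85,-1,-0.67,0,0,0,-1]
  ]
}}

```text
time_s: 1.85
position: [0.2405, -0.4481, 0.3301]
eef_rot: [[0.962, 0.274, 0.0], [0.274, -0.962, -0.001], [0.0, 0.001, -1.0]]
ft_force: [0.5, 0.1, -0.7]
finger_gap: 0.148
grasp_force: 0.0
```

{"api": "jog_arm", "payload": {
  "steps": [
    [0.85,-1,0,0,0,0,-1],
    [0.85,-1,0,0,0,0,-1],
    [0.85,-1,0,0,0,0,-1],
    [0.85,-1,0,0,0,0,-1],
    [0.85,-1,0,0,0,0,-1],
    [0.85,-1,0,0,0,0,-1]
  ]
}}

```text
time_s: 2.35
position: [0.3229, -0.2662, 0.3301]
eef_rot: [[0.96, 0.278, 0.001], [0.278, -0.96, 0.001], [0.002, -0.001, -1.0]]
ft_force: [-0.3, -0.6, -0.6]
finger_gap: 0.001
grasp_force: 0.0
```

{"api": "jog_arm", "payload": {
  "steps": [
    [0.85,-1,0,0,0,0,-1],
    [0.85,-1,0,0,0,0,-1],
    [0.85,-1,0,0,0,0,-1],
    [0.85,-1,0,0,0,0,-1],
    [0.85,-1,0,0,0,0,-1],
    [0.85,-1,0,0,0,0,-1]
  ]
}}

```text
time_s: 2.85
position: [0.4046, -0.0873, 0.33]
eef_rot: [[0.96, 0.279, 0.001], [0.279, -0.96, 0.002], [0.002, -0.001, -1.0]]
ft_force: [-0.1, -0.1, -0.7]
finger_gap: 0.006
grasp_force: 0.0
```

{"api": "jog_arm", "payload": {
  "steps": [
    [0.85,-1,0,0,0,0,-1],
    [0.85,-1,0,0,0,0,-1],
    [0.85,-1,0,0,0,0,-1],
    [0.85,-1,0,0,0,0,-1],
    [0.85,-1,0,0,0,0,-1],
    [0.85,-1,0,0,0,0,-1]
  ]
}}

```text
time_s: 3.35
position: [0.4862, 0.0918, 0.3297]
eef_rot: [[0.961, 0.278, 0.001], [0.278, -0.961, 0.002], [0.001, -0.001, -1.0]]
ft_force: [-1.2, -0.5, -0.3]
finger_gap: 0.0
grasp_force: 0.0
```

{"api": "jog_arm", "payload": {
  "steps": [
    [0.85,-1,0,0,0,0,-1],
    [0.85,-1,0,0,0,0,-1],
    [0.85,-1,0,0,0,0,-1],
    [0.85,-1,0,0,0,0,-1],
    [0.85,-1,0,0,0,0,-1],
    [0.85,-1,0,0,0.0,0.05,-1],
    [0.85,-1,0,0,0,0.05,-1],
    [0.85,-1,0.2,0,0,0.05,-1],
    [0.85,-1,0.5,0,0,0.05,-1],
    [0.85,-1,0.5,0,0,0.05,-1]
  ]
}}

```text
time_s: 4.18
position: [0.5622, 0.2642, 0.2485]
eef_rot: [[0.98, 0.2, -0.009], [0.2, -0.98, -0.005], [-0.009, 0.003, -1.0]]
ft_force: [-2.4, -0.7, -1.8]
finger_gap: 0.001
grasp_force: 0.0
```

```bash
python3 - <<'E'
from h import *
snapshot('wrist');s=read_state();im=snapshot('wrist');cv2.imwrite('pics/w1.png',im)
np.savez('w1.npz',p=s['position'],r=s['eef_rot']);print(s['position'],s['eef_rot'][:,0])
for n in['jig','bar','knob','nose']:print(n,[(np.round(d['rect']).tolist(),round(d['score'],2)) for d in find_in(n,'wrist')])
j=[.5428,.2694,.2004];W=cam('wrist',s)
for P in[(-95,129,12),(-95,-47,12),(95,-47,12),(95,129,12),(-5,104,90)]:print(P,proj(W,j2w(j,np.array(P)/1000)).round(1))
E
```

```text
[0.56289803 0.26475296 0.2508429 ] [ 0.97987462  0.19945197 -0.00804044]
jig [([167.0, 119.0, 350.0, 302.0], 0.86)]
bar [([275.0, 181.0, 318.0, 296.0], 0.7), ([186.0, 339.0, 212.0, 421.0], 0.58)]
knob [([165.0, 226.0, 203.0, 265.0], 0.88)]
nose []
(-95, 129, 12) [192.1 302.1]
(-95, -47, 12) [352.3 301.8]
(95, -47, 12) [357.3 121. ]
(95, 129, 12) [173.5 121.1]
(-5, 104, 90) [182.6 245.2]
```

View pics/w1.png

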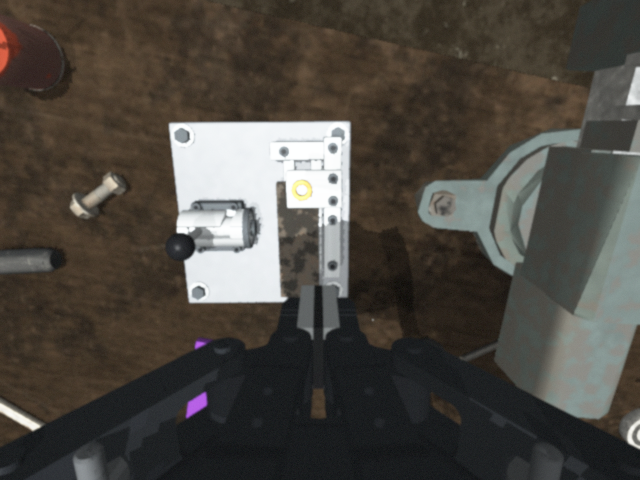

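The wrist view shows the jig base corners at about (169,122), (350,121), (348,300) and (187,303). The bar runs from x=278 to 320 with its near end at about row 297, and the knob is at (181,246).

```bash
python3 - <<'E'
from h import *
z=np.load('w1.npz');W=cam('wrist',{'position':z['p'],'eef_rot':z['r']});C=cam('side')
w=[(W,P,uv) for P,uv in[((-95,129,12),(187.5,302.5)),((-95,-47,12),(348.5,301)),((95,-47,12),(350.5,121.5)),((95,129,12),(169,122))]]
v=[(C,P,uv) for P,uv in[((-95,129,12),(289,212.4)),((-95,-47,12),(318,265)),((95,-47,12),(408,245)),((95,129,12),(375,196))]]
for a in(w,w+v):
    r=fit(a,[.54,.27,.2]);print(r.x,r.fun.round(1));j=r.x
    for uv in[(277,183),(281,297),(322,297),(320,215)]:
        X=onz(W,uv,.035);print('bar',(1000*rz(-j[2])@(X-[j[0],j[1],0])).round(1))
    for uv in[(181,246)]:
        X=onz(W,uv,.09);print('knob',(1000*rz(-j[2])@(X-[j[0],j[1],0])).round(1))
    k=tri([(W,(181,246)),(C,(336,179))]);print('knob tri',(1000*rz(-j[2])@(k-[j[0],j[1],0])).round(1))
s=read_state()
d=j2w(j,[-.125,.003,.12])-s['position'];print(s['eef_rot'].T@d/.15,'yaw err',np.degrees(j[2]-np.arctan2(s['eef_rot'][1,0],s['eef_rot'][0,0])))
E
```

```text
[0.54159554 0.27429962 0.20465858] [ 0.4  0.2 -0.4  0.8  1.1 -0.5 -1.1 -0.1]
bar [39.2 24.1 35. ]
bar [-78.   24.1  35. ]
bar [-78.2 -18.   35. ]
bar [  8.2 -16.3  35. ]
knob [ -5.1 100.4  90. ]
knob tri [-4.2 99.4 91. ]
[0.54199568 0.27380396 0.20433415] [ 0.9 -0.1  0.1  0.6  1.7 -0.8 -0.6 -0.5 -0.3 -1.6 -1.5 -1.3  0.6 -1.3
 -2.2 -1.1]
bar [38.9 24.7 35. ]
bar [-78.3  24.7  35. ]
bar [-78.5 -17.5  35. ]
bar [  7.9 -15.7  35. ]
knob [ -5.4 100.9  90. ]
knob tri [ -4.5 100.   91. ]
[-0.98953551 -0.08914827  0.91255851] yaw err 0.23398576624776501
```

{"api": "jog_arm", "payload": {
  "steps": [
    [-0.3,-0.09,0,0,0,0,-1],
    [-0.6,-0.09,0.1,0,0,0,-1],
    [-0.8,-0.09,0.3,0,0,0,-1],
    [-0.99,-0.09,0.6,0,0,0,-1],
    [-0.99,-0.09,0.9,0,0,0,-1],
    [-0.99,-0.09,0.91,0,0,0,-1],
    [-0.99,-0.09,0.91,0,0,0,-1]
  ]
}}

```text
time_s: 5.07
position: [0.4143, 0.2498, 0.1158]
eef_rot: [[0.98, 0.2, -0.005], [0.2, -0.98, -0.003], [-0.005, 0.002, -1.0]]
ft_force: [-0.9, -0.5, -0.0]
finger_gap: 0.003
grasp_force: 0.0
```

```bash
cat >> h.py <<'E'
J=np.array([.542,.274,.2045])
def where(s):
    return (1000*rz(-J[2])@(s['position']-[J[0],J[1],0])).round(1),(rz(-J[2])@s['eef_rot']).round(4)
def go(s,P):print('shift',(s['eef_rot'].T@(j2w(J,np.array(P)/1000)-s['position'])/.15).round(3))
E
python3 - <<'E'
from h import *
snapshot('wrist');s=read_state();im=snapshot('wrist');cv2.imwrite('pics/w2.png',im);print(where(s));go(s,[-125,4,18])
W=cam('wrist',s)
for P in[(-95,-47,12),(-95,129,12),(-56,20,25),(61,0,38)]:print(P,proj(W,j2w(J,np.array(P)/1000)).round(1))
for n in['bar']:print(n,[(np.round(d['rect']).tolist(),round(d['score'],2)) for d in find_in(n,'wrist')])
E
```

```text
(array([-127.5,    2.9,  118.1]), array([[ 1.0e+00, -3.6e-03, -1.9e-03],
       [-3.6e-03, -1.0e+00, -7.0e-04],
       [-1.9e-03,  7.0e-04, -1.0e+00]]))
shift [ 0.018 -0.008  0.667]
(-95, -47, 12) [393.4 188.7]
(-95, 129, 12) [125.5 190. ]
(-56, 20, 25) [288.4 127.3]
(61, 0, 38) [ 321.9 -127.9]
bar [([272.0, 0.0, 349.0, 172.0], 0.84), ([131.0, 257.0, 201.0, 377.0], 0.7)]
```

View pics/w2.png

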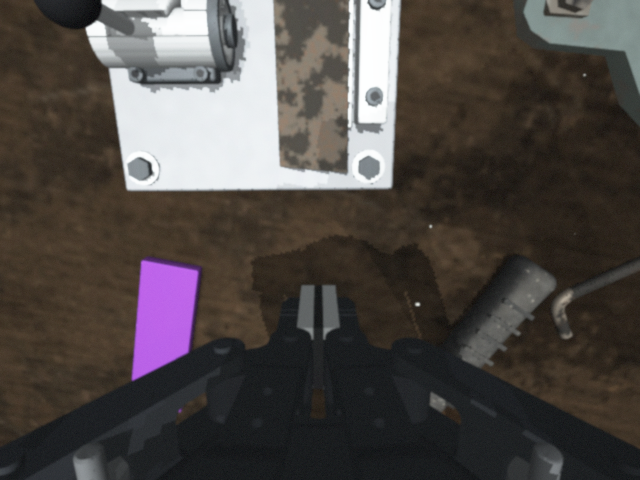

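The wrist view shows the bar's near end running from (281,166) to (349,174), so the bar is slightly yawed. The base corners match my prediction, and the purple look-alike at (165,320) is clear of the path.

```bash
python3 - <<'E'
from h import *
s=read_state();W=cam('wrist',s)
for uv in[(281,166),(349,174),(275,0),(354,40)]:
    X=onz(W,uv,.035);print(uv,(1000*rz(-J[2])@(X-[J[0],J[1],0])).round(1))
E
```

```text
(281, 166) [-74.8  25.3  35. ]
(349, 174) [-79.7 -15.1  35. ]
(275, 0) [12.2 25.7 35. ]
(354, 40) [ -7.3 -16.6  35. ]
```

{"api": "jog_arm", "payload": {
  "steps": [
    [0.02,-0.01,0.25,0,0,0,-1],
    [0.02,-0.01,0.5,0,0,0,-1],
    [0.02,-0.01,0.66,0,0,0,-1],
    [0.02,-0.01,0.66,0,0,0,-1],
    [0.02,-0.01,0.66,0,0,0,-1]
  ]
}}

```text
time_s: 5.63
position: [0.4211, 0.2538, 0.0203]
eef_rot: [[0.98, 0.199, 0.001], [0.199, -0.98, 0.0], [0.001, -0.0, -1.0]]
ft_force: [0.9, -0.2, 0.1]
finger_gap: -0.001
grasp_force: 0.0
```

{"api": "jog_arm", "payload": {
  "steps": [
    [0,-0.06,0.015,0,0,0,-1],
    [0.1,-0.06,0.015,0,0,0,-1],
    [0.17,-0.06,0.015,0,0,0,-1],
    [0.19,-0.06,0.015,0,0,0,-1],
    [0.21,-0.06,0.015,0,0,0,-1],
    [0.23,-0.06,0.015,0,0,0,-1],
    [0.25,-0.06,0.015,0,0,0,-1],
    [0.26,-0.06,0.015,0,0,0,-1],
    [0.27,-0.06,0.015,0,0,0,-1],
    [0.28,-0.06,0.015,0,0,0,-1]
  ]
}}

```text
time_s: 6.47
position: [0.4589, 0.2703, 0.0169]
eef_rot: [[0.98, 0.199, -0.001], [0.199, -0.98, -0.0], [-0.001, 0.0, -1.0]]
ft_force: [-3.0, -0.8, 1.9]
finger_gap: 0.002
grasp_force: 1.4
```

```bash
python3 - <<'E'
from h import *
s=read_state();print(where(s)[0],rz(-J[2])@s['ft_force'])
E
```

```text
[-82.1  13.2  16.9] [-3.06596093 -0.16819073  1.92844937]
```

{"api": "jog_arm", "payload": {
  "steps": [
    [0.01,0,0,0,0,0,-1],
    [0.02,0,0,0,0,0,-1],
    [0.03,0,0,0,0,0,-1],
    [0.04,0,0,0,0,0,-1],
    [0.047,0,0,0,0,0,-1],
    [0.054,0,0,0,0,0,-1]
  ]
}}

```text
time_s: 6.97
position: [0.4673, 0.2721, 0.017]
eef_rot: [[0.98, 0.199, -0.0], [0.199, -0.98, -0.0], [-0.0, 0.0, -1.0]]
ft_force: [-2.6, -1.1, 0.7]
finger_gap: 0.001
grasp_force: 1.0
```

{"api": "jog_arm", "payload": {
  "steps": [
    [0.007,0,0,0,0,0,-1],
    [0.014,0,0,0,0,0,-1],
    [0.02,0,0,0,0,0,-1],
    [0.02,0,0,0,0,0,-1]
  ]
}}

```text
time_s: 7.3
position: [0.4677, 0.2718, 0.0166]
eef_rot: [[0.98, 0.199, -0.005], [0.199, -0.98, -0.002], [-0.005, 0.001, -1.0]]
ft_force: [-9.2, -0.8, 6.5]
finger_gap: 0.003
grasp_force: 5.0
```

```bash
python3 - <<'E'
from h import *
s=read_state();print(where(s)[0],rz(-J[2])@s['ft_force'])
E
```

```text
[-73.2  13.   16.6] [-9.14623426  1.12399503  6.46576479]
```

{"api": "jog_arm", "payload": {
  "steps": [
    [0.01,0,0,0,0,0,-1],
    [0.02,0,0,0,0,0,-1],
    [0.03,0,0,0,0,0,-1],
    [0.03,0,0,0,0,0,-1],
    [0.03,0,0,0,0,0,-1]
  ]
}}

```text
time_s: 7.72
position: [0.468, 0.2713, 0.016]
eef_rot: [[0.98, 0.198, -0.012], [0.198, -0.98, -0.005], [-0.013, 0.003, -1.0]]
ft_force: [-22.5, -0.1, 14.7]
finger_gap: -0.003
grasp_force: 11.8
```

```bash
python3 - <<'E'
from h import *
s=read_state();print(where(s)[0],rz(-J[2])@s['ft_force'])
W=cam('wrist',s);im=snapshot('wrist');cv2.imwrite('pics/w3.png',im)
im=snapshot('side');C=cam('side')
for P in[(61,-20,35),(61,20,35),(-61,-20,35),(-61,20,35)]:print(P,proj(C,j2w(J,np.array(P)/1000)).round(1))
cv2.imwrite('pics/s3.png',cv2.resize(im[160:280,270:430],None,fx=5,fy=5,interpolation=cv2.INTER_CUBIC))
E
```

```text
[-73.   12.4  16. ] [-22.08328614   4.49470798  14.72473075]
(61, -20, 35) [387.9 229.5]
(61, 20, 35) [379.6 217.8]
(-61, -20, 35) [329.  241.8]
(-61, 20, 35) [321.9 229.5]
```

View pics/s3.png

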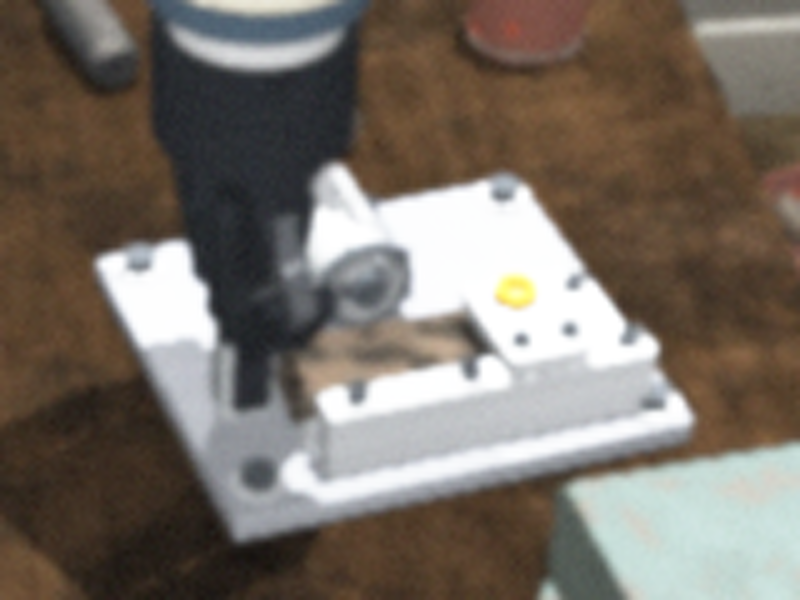

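{"api": "jog_arm", "payload": {
  "steps": [
    [-0.03,0,0,0,0,0,-1],
    [-0.15,0,0,0,0,0,-1],
    [-0.27,0,-0.2,0,0,0,-1],
    [-0.27,0,-0.5,0,0,0,-1],
    [-0.27,0,-0.9,0,0,0,-1],
    [-0.27,0,-0.9,0,0,0,-1],
    [-0.27,0,-0.9,0,0,0,-1],
    [-0.27,0,-0.9,0,0,0,-1]
  ]
}}

```text
time_s: 8.48
position: [0.4363, 0.2663, 0.1539]
eef_rot: [[0.98, 0.199, 0.004], [0.199, -0.98, 0.002], [0.005, -0.002, -1.0]]
ft_force: [-0.2, 0.3, -1.2]
finger_gap: 0.006
grasp_force: 0.0
```

```bash
python3 - <<'E'
from h import *
s=read_state();print(where(s));go(s,[-5,145,150])
W=cam('wrist',s);im=snapshot('wrist');cv2.imwrite('pics/w4.png',im)
for P in[(-95,-47,12),(-95,129,12),(-61,-20,35),(-61,20,35),(-5,101,90)]:print(P,proj(W,j2w(J,np.array(P)/1000)).round(1))
E
```

```text
(array([-105.1,   13.9,  153.9]), array([[ 1.    , -0.0042,  0.0047],
       [-0.0042, -1.    ,  0.0015],
       [ 0.0047, -0.0015, -1.    ]]))
shift [ 0.663 -0.877  0.03 ]
(-95, -47, 12) [397.7 212. ]
(-95, 129, 12) [167.6 213.1]
(-61, -20, 35) [367.4 170.1]
(-61, 20, 35) [308.8 170.4]
(-5, 101, 90) [144.1  69.7]
```

View pics/w4.png

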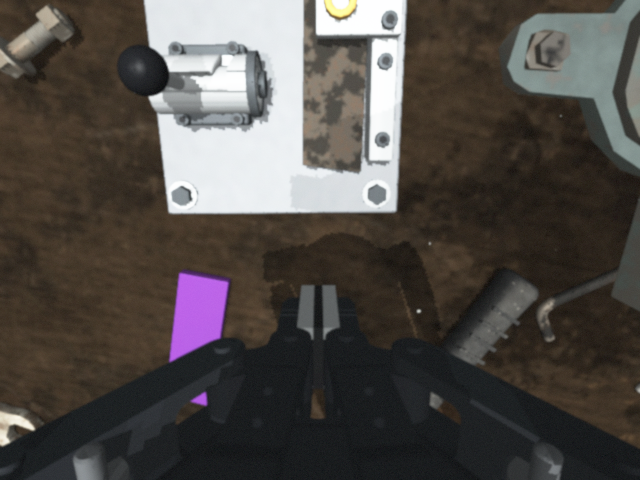

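The wrist view shows the bar's near end at rows 165–172 against a predicted home row of 170, so the bar is home. It is still about 4 mm off the fence. The knob is at (143,70), as predicted.

{"api": "jog_arm", "payload": {
  "steps": [
    [0,-0.25,0,0,0,0,-1],
    [0,-0.5,0,0,0,0,-1],
    [0.1,-0.75,0,0,0,0,-1],
    [0.3,-0.88,0,0,0,0,-1],
    [0.55,-0.88,0,0,0,0,-1],
    [0.66,-0.88,0,0,0,0,-1],
    [0.66,-0.88,0.2,0,0,0,-1],
    [0.66,-0.88,0.45,0,0,0,-1],
    [0.66,-0.88,0.45,0,0,0,-1],
    [0.66,-0.88,0.45,0,0,0,-1]
  ]
}}

```text
time_s: 9.37
position: [0.5035, 0.4128, 0.0812]
eef_rot: [[0.98, 0.199, -0.006], [0.199, -0.98, -0.005], [-0.006, 0.003, -1.0]]
ft_force: [0.8, 0.8, -0.2]
finger_gap: -0.001
grasp_force: 0.0
```

```bash
python3 - <<'E'
from h import *
s=read_state();print(where(s),s['ft_force']);go(s,[-5,128,84])
E
```

```text
(array([ -9.5, 143.7,  81.2]), array([[ 1.    , -0.0043, -0.0064],
       [-0.0044, -1.    , -0.0034],
       [-0.0064,  0.0034, -1.    ]])) [ 0.82884942  0.80585196 -0.21459113]
shift [ 0.03   0.105 -0.018]
```

{"api": "jog_arm", "payload": {
  "steps": [
    [0.03,0,-0.01,0,0,0,-1],
    [0.03,0.05,-0.01,0,0,0,-1],
    [0.03,0.09,-0.01,0,0,0,-1],
    [0.03,0.11,-0.01,0,0,0,-1],
    [0.03,0.13,-0.01,0,0,0,-1],
    [0.03,0.15,-0.01,0,0,0,-1],
    [0.03,0.17,-0.01,0,0,0,-1],
    [0.03,0.19,-0.01,0,0,0,-1],
    [0.03,0.21,-0.01,0,0,0,-1],
    [0.03,0.22,-0.01,0,0,0,-1]
  ]
}}

```text
time_s: 10.2
position: [0.5169, 0.383, 0.0864]
eef_rot: [[0.98, 0.199, 0.001], [0.199, -0.98, 0.001], [0.001, -0.0, -1.0]]
ft_force: [0.4, 2.1, 4.1]
finger_gap: -0.002
grasp_force: 1.6
```

```bash
python3 - <<'E'
from h import *
s=read_state();print(where(s)[0],rz(-J[2])@s['ft_force']);go(s,[-5,99.5,84])
E
```

```text
[ -2.4 111.9  86.4] [0.79686395 1.98994689 4.1401327 ]
shift [-0.017  0.082  0.016]
```

{"api": "jog_arm", "payload": {
  "steps": [
    [-0.01,0.015,0.01,0,0,0,-1],
    [-0.017,0.03,0.015,0,0,0,-1],
    [-0.017,0.045,0.015,0,0,0,-1],
    [-0.017,0.06,0.015,0,0,0,-1],
    [-0.017,0.07,0.015,0,0,0,-1],
    [-0.017,0.07,0.015,0,0,0,-1]
  ]
}}

```text
time_s: 10.7
position: [0.516, 0.3719, 0.0836]
eef_rot: [[0.98, 0.199, -0.001], [0.199, -0.98, -0.0], [-0.001, 0.0, -1.0]]
ft_force: [-1.1, 1.7, 0.8]
finger_gap: 0.002
grasp_force: 1.1
```

```bash
python3 - <<'E'
from h import *
s=read_state();print(where(s)[0],rz(-J[2])@s['ft_force']);go(s,[-5,99.5,84])
E
```

```text
[ -5.6 101.2  83.6] [-0.6769253   1.92686825  0.76637336]
shift [ 0.004  0.011 -0.003]
```

{"api": "jog_arm", "payload": {
  "steps": [
    [0,0.01,0,0,0,0,-1],
    [0,0.02,0,0,0,0,-1],
    [0,0.03,0,0,0,0,-1],
    [0,0.03,0,0,0,0,-1]
  ]
}}

```text
time_s: 11.03
position: [0.5169, 0.3681, 0.0837]
eef_rot: [[0.98, 0.199, -0.0], [0.199, -0.98, 0.001], [-0.0, -0.001, -1.0]]
ft_force: [-1.1, 5.5, 0.2]
finger_gap: -0.003
grasp_force: 2.6
```

{"api": "jog_arm", "payload": {
  "steps": [
    [0,0.01,0,0,0,0,-1],
    [0,0.02,0,0,0,0,-1],
    [0,0.03,0,0,0,0,-1],
    [0,0.03,0,0,0,0,-1]
  ]
}}

```text
time_s: 11.37
position: [0.5175, 0.3663, 0.084]
eef_rot: [[0.98, 0.198, 0.0], [0.198, -0.98, 0.005], [0.001, -0.005, -1.0]]
ft_force: [-4.7, 17.0, -1.9]
finger_gap: 0.001
grasp_force: 7.9
```

```bash
python3 - <<'E'
from h import *
s=read_state();print(where(s)[0],rz(-J[2])@s['ft_force']);go(s,[-5,99.5,84])
E
```

```text
[-5.2 95.4 84. ] [-1.19734936 17.58044859 -1.8769389 ]
shift [ 0.001 -0.027 -0.   ]
```

{"api": "jog_arm", "payload": {
  "steps": [
    [0,0.01,0,0,0,0,-1],
    [0,0.02,0,0,0,0,-1],
    [0,0.02,0,0,0,0,-1]
  ]
}}

```text
time_s: 11.62
position: [0.5179, 0.3654, 0.0841]
eef_rot: [[0.98, 0.197, 0.0], [0.197, -0.98, 0.008], [0.002, -0.008, -1.0]]
ft_force: [-7.2, 26.0, -4.2]
finger_gap: -0.0
grasp_force: 11.9
```

```bash
python3 - <<'E'
from h import *
s=read_state();print(where(s)[0],rz(-J[2])@s['ft_force'])
C=cam('side');im=snapshot('side')
print(proj(C,j2w(J,[-.005,.0725,.09])),[(np.round(d['rect']).tolist(),round(d['score'],2)) for d in find_in('knob','side')])
E
```

```text
[-5.  94.4 84.1] [-1.80837729 26.93040526 -4.2005026 ]
[340.32007111 186.48483638] [([335.0, 177.0, 349.0, 203.0], 0.43), ([334.0, 178.0, 354.0, 226.0], 0.25)]
```

{"api": "jog_arm", "payload": {
  "steps": [
    [0,-0.05,0,0,0,0,-1],
    [0,-0.12,0,0,0,0,-1],
    [-0.11,-0.12,0,0,0,-0.08,-1],
    [-0.11,-0.12,0,0,0,-0.16,-1],
    [-0.11,-0.12,0,0,0,-0.24,-1],
    [-0.11,-0.12,0,0,0,-0.32,-1],
    [-0.11,-0.12,0,0,0,-0.4,-1],
    [-0.11,-0.12,0,0,0,-0.44,-1],
    [-0.11,-0.12,0,0,0,-0.44,-1]
  ]
}}

```text
time_s: 12.47
position: [0.4985, 0.3742, 0.0834]
eef_rot: [[0.626, 0.78, -0.001], [0.78, -0.626, -0.001], [-0.002, 0.0, -1.0]]
ft_force: [0.5, -1.2, -0.3]
finger_gap: 0.002
grasp_force: 0.0
```

```bash
python3 - <<'E'
from h import *
s=read_state();print(where(s),rz(-J[2])@s['ft_force'],s['qpos']);go(s,[-19.5,90,84])
C=cam('side');im=snapshot('side')
print([(np.round(d['rect']).tolist(),round(d['score'],2)) for d in find_in('knob','side')])
E
```

```text
(array([-22.3, 107. ,  83.4]), array([[ 7.712e-01,  6.366e-01, -1.100e-03],
       [ 6.366e-01, -7.712e-01, -1.300e-03],
       [-1.600e-03,  3.000e-04, -1.000e+00]])) [ 0.25923079 -1.24062107 -0.3047553 ] [ 3.67812408e+01  2.97061103e+01  1.00096205e+02 -5.27910205e-02
  5.02840984e+01  7.55612243e+01]
shift [-0.058  0.099 -0.004]
[([333.0, 182.0, 350.0, 203.0], 0.74)]
```

{"api": "jog_arm", "payload": {
  "steps": [
    [-0.03,0.05,0,0,0,0,-1],
    [-0.058,0.09,0,0,0,0,-1],
    [-0.065,0.105,0,0,0,0,-1],
    [-0.072,0.115,0,0,0,0,-1],
    [-0.08,0.125,0,0,0,0,-1],
    [-0.08,0.125,0,0,0,0,-1]
  ]
}}

```text
time_s: 13.07
position: [0.5062, 0.354, 0.0843]
eef_rot: [[0.63, 0.777, 0.001], [0.777, -0.63, 0.002], [0.002, -0.001, -1.0]]
ft_force: [-0.7, 3.2, 2.2]
finger_gap: -0.003
grasp_force: 1.4
```

```bash
python3 - <<'E'
from h import *
s=read_state();print(where(s)[0],rz(-J[2])@s['ft_force'])
C=cam('side');im=snapshot('side')
print([(np.round(d['rect']).tolist(),round(d['score'],2)) for d in find_in('knob','side')])
E
```

```text
[-18.8  85.6  84.3] [-0.00478511  3.30916453  2.20859816]
[([341.0, 183.0, 351.0, 200.0], 0.58)]
```

{"api": "jog_arm", "payload": {
  "steps": [
    [-0.008,0.01,0,0,0,0,-1],
    [-0.016,0.02,0,0,0,0,-1],
    [-0.025,0.031,0,0,0,0,-1],
    [-0.025,0.031,0,0,0,0,-1]
  ]
}}

```text
time_s: 13.5
position: [0.507, 0.347, 0.0835]
eef_rot: [[0.629, 0.778, -0.001], [0.778, -0.629, -0.001], [-0.001, 0.0, -1.0]]
ft_force: [-0.3, 0.3, -0.0]
finger_gap: -0.0
grasp_force: 0.5
```

```bash
python3 - <<'E'
from h import *
s=read_state();print(where(s)[0],rz(-J[2])@s['ft_force'])
C=cam('side');W=cam('wrist',s);im=snapshot('side');iw=snapshot('wrist')
a=cv2.resize(im[160:250,300:390],(440,440),interpolation=cv2.INTER_CUBIC);b=iw[100:400,180:460];b=cv2.resize(b,(360,440))
cv2.imwrite('pics/m5.png',np.hstack([a,b]))
E
```

```text
[-19.5  78.6  83.5] [-0.25341232  0.30803728 -0.02128257]
```

View pics/m5.png

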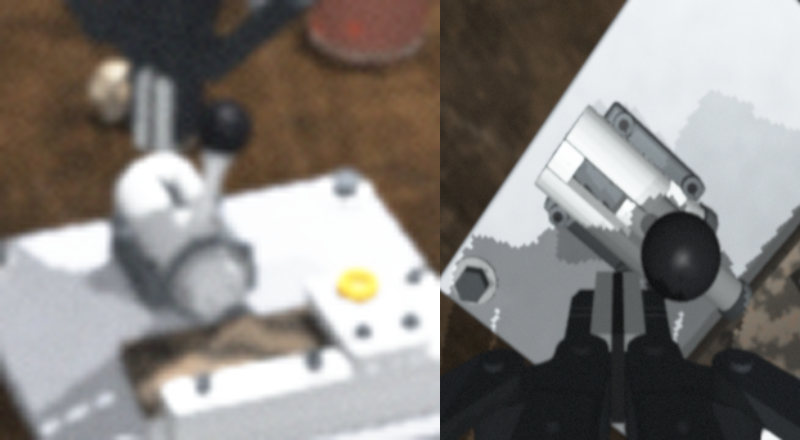

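The left crop shows the lever past the corner, with the ball at (222,125) and the stem leaning to jig +x. The fingers are behind it. Next I square the tool up and push along +x.

{"api": "jog_arm", "payload": {
  "steps": [
    [-0.135,-0.046,0,0,0,0,-1],
    [-0.135,-0.046,0.03,0,0,0.08,-1],
    [-0.135,-0.046,0.055,0,0,0.16,-1],
    [-0.135,-0.046,0.055,0,0,0.24,-1],
    [-0.135,-0.046,0.055,0,0,0.32,-1],
    [-0.135,-0.046,0.055,0,0,0.4,-1],
    [-0.135,-0.046,0.055,0,0,0.44,-1],
    [-0.135,-0.046,0.055,0,0,0.44,-1]
  ]
}}

```text
time_s: 14.27
position: [0.4892, 0.3365, 0.0755]
eef_rot: [[0.981, 0.196, 0.0], [0.196, -0.981, -0.0], [0.0, 0.0, -1.0]]
ft_force: [-0.8, -0.4, 0.3]
finger_gap: 0.001
grasp_force: 0.0
```

```bash
python3 - <<'E'
from h import *
s=read_state();print(where(s),rz(-J[2])@s['ft_force']);go(s,[-10,71,74])
C=cam('side');snapshot('side')
for d in find_in('knob','side')[:2]:print(d)
for th in(0,.2,.4,.6,.8):print(th,proj(C,j2w(J,[-.005+.06*np.sin(th),.0715,.03+.06*np.cos(th)])).round(1))
E
```

```text
(array([-39. ,  71.9,  75.5]), array([[ 1.0e+00, -7.2e-03,  3.0e-04],
       [-7.2e-03, -1.0e+00, -1.0e-04],
       [ 3.0e-04,  1.0e-04, -1.0e+00]])) [-0.83487539 -0.20248054  0.28405807]
shift [0.194 0.005 0.01 ]
{'rect': [339.4, 180.2, 353.3, 203.6], 'score': 0.67}
0 [340.5 186.8]
0.2 [346.1 186.2]
0.4 [351.4 186.7]
0.6 [356.2 188.2]
0.8 [360.2 190.7]
```

{"api": "jog_arm", "payload": {
  "steps": [
    [0.08,0.005,0,0,0,0,-1],
    [0.13,0.005,0,0,0,0,-1],
    [0.16,0.005,0.01,0,0,0,-1],
    [0.19,0.005,0.02,0,0,0,-1],
    [0.22,0.005,0.03,0,0,0,-1],
    [0.25,0.005,0.04,0,0,0,-1],
    [0.28,0.005,0.05,0,0,0,-1],
    [0.31,0.005,0.06,0,0,0,-1],
    [0.34,0.005,0.07,0,0,0,-1],
    [0.36,0.005,0.075,0,0,0,-1]
  ]
}}

```text
time_s: 15.2
position: [0.5414, 0.346, 0.0634]
eef_rot: [[0.98, 0.199, -0.002], [0.199, -0.98, -0.001], [-0.003, 0.001, -1.0]]
ft_force: [-5.8, -2.1, -3.5]
finger_gap: -0.005
grasp_force: 2.9
```

```bash
python3 - <<'E'
from h import *
s=read_state();print(where(s)[0],rz(-J[2])@s['ft_force'])
C=cam('side');snapshot('side')
for d in find_in('knob','side')[:2]:print(d)
E
```

```text
[14.  70.6 63.4] [-6.1303298  -0.91870674 -3.53281836]
{'rect': [344.2, 184.2, 366.2, 205.3], 'score': 0.53}
```

{"api": "jog_arm", "payload": {
  "steps": [
    [0.02,0,0.01,0,0,0,-1],
    [0.04,0,0.015,0,0,0,-1],
    [0.06,0,0.02,0,0,0,-1],
    [0.06,0,0.02,0,0,0,-1],
    [-0.02,0,0,0,0,0,-1],
    [-0.02,0,-0.15,0,0,0,-1],
    [-0.02,0,-0.2,0,0,0,-1],
    [0.22,0,-0.2,0,0,0,-1],
    [0.22,0,-0.2,0,0,0,-1],
    [0.22,0,-0.2,0,0,0,-1]
  ]
}}

```text
time_s: 16.13
position: [0.5771, 0.3541, 0.0953]
eef_rot: [[0.98, 0.198, 0.004], [0.198, -0.98, 0.002], [0.004, -0.001, -1.0]]
ft_force: [-0.7, -0.7, -0.3]
finger_gap: 0.005
grasp_force: 0.0
```

```bash
python3 - <<'E'
from h import *
s=read_state();print(where(s)[0],rz(-J[2])@s['ft_force']);go(s,[50,71,57])
C=cam('side');im=snapshot('side')
print([proj(C,j2w(J,[-.005+.06*np.sin(t),.071,.03+.06*np.cos(t)])).round() for t in(.9,1.1,1.31)])
iw=snapshot('wrist')
a=cv2.resize(im[160:250,300:390],(440,440),interpolation=cv2.INTER_CUBIC);b=iw[100:400,180:460];b=cv2.resize(b,(360,440))
cv2.imwrite('pics/m6.png',np.hstack([a,b]))
E
```

```text
[50.6 71.3 95.3] [-0.83923338 -0.57542238 -0.26016892]
shift [-0.005  0.002  0.255]
[array([362., 192.]), array([365., 196.]), array([366., 200.])]
```

View pics/m6.png

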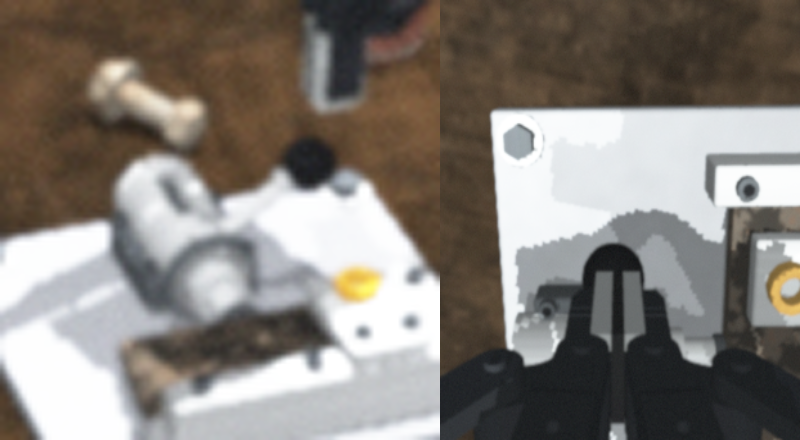

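The ball is at (308,162) in the left crop, so the lever is at about 0.95 rad and the fingers are above it. Now I press down.

{"api": "jog_arm", "payload": {
  "steps": [
    [0,0,0.08,0,0,0,-1],
    [0,0,0.11,0,0,0,-1],
    [0,0,0.13,0,0,0,-1],
    [0,0,0.15,0,0,0,-1],
    [0,0,0.17,0,0,0,-1],
    [0.005,0,0.19,0,0,0,-1],
    [0.01,0,0.21,0,0,0,-1],
    [0.015,0,0.23,0,0,0,-1],
    [0.02,0,0.24,0,0,0,-1],
    [0.02,0,0.25,0,0,0,-1]
  ]
}}

```text
time_s: 17.07
position: [0.5773, 0.3537, 0.0565]
eef_rot: [[0.98, 0.199, -0.0], [0.199, -0.98, -0.0], [-0.0, 0.0, -1.0]]
ft_force: [0.9, -0.7, 8.9]
finger_gap: -0.001
grasp_force: 4.3
```

{"api": "jog_arm", "payload": {
  "steps": [
    [0,0,0.01,0,0,0,-1],
    [0,0,0.02,0,0,0,-1],
    [0,0,0.02,0,0,0,-1]
  ]
}}

```text
time_s: 17.32
position: [0.5778, 0.3539, 0.0553]
eef_rot: [[0.98, 0.199, 0.001], [0.199, -0.98, 0.0], [0.001, -0.0, -1.0]]
ft_force: [-2.5, -2.2, 15.9]
finger_gap: 0.001
grasp_force: 8.4
```

```bash
python3 - <<'E'
from h import *
s=read_state();print(where(s)[0],rz(-J[2])@s['ft_force'])
E
```

```text
[51.3 71.  55.3] [-2.90115637 -1.66269043 15.93015068]
```

{"api": "jog_arm", "payload": {
  "steps": [
    [0,0,0.01,0,0,0,-1],
    [0,0,0.02,0,0,0,-1],
    [0,0,0.03,0,0,0,-1],
    [0,0,0.03,0,0,0,-1]
  ]
}}

```text
time_s: 17.65
position: [0.5785, 0.3543, 0.0533]
eef_rot: [[0.98, 0.199, 0.002], [0.199, -0.98, 0.001], [0.003, -0.001, -1.0]]
ft_force: [-7.7, -4.5, 35.1]
finger_gap: 0.001
grasp_force: 17.7
```

{"api": "jog_arm", "payload": {
  "steps": [
    [0,0,-0.05,0,0,0,-1],
    [0,0,-0.3,0,0,0,-1],
    [0,0,-0.6,0,0,0,-1],
    [-0.4,0,-0.8,0,0,0,-1],
    [-0.7,0.3,-0.8,0,0,0,-1],
    [-0.9,0.6,-0.8,0,0,0,-1],
    [-1,0.6,-0.8,0,0,0,-1],
    [-1,0.6,-0.8,0,0,0,-1],
    [-1,0.6,-0.8,0,0,0,-1]
  ]
}}

```text
time_s: 18.4
position: [0.4439, 0.2322, 0.1688]
eef_rot: [[0.98, 0.198, -0.004], [0.198, -0.98, -0.002], [-0.005, 0.002, -1.0]]
ft_force: [0.7, 0.9, -0.6]
finger_gap: 0.004
grasp_force: 0.0
```

```bash
python3 - <<'E'
from h import *
s=read_state();print(where(s)[0],rz(-J[2])@s['ft_force'])
C=cam('side');im=snapshot('side');iw=snapshot('wrist');W=cam('wrist',s)
kn=j2w(J,[.053,.071,.0455]);print('knob exp side',proj(C,kn),'wrist',proj(W,kn))
for P in[(-61,-20,35),(-61,20,35),(0,20,35)]:print(P,proj(W,j2w(J,np.array(P)/1000)).round(1))
a=cv2.resize(im[160:280,280:420],(490,420),interpolation=cv2.INTER_CUBIC);b=iw[0:330,120:440]
cv2.imwrite('pics/m7.png',np.hstack([cv2.resize(a,(385,330)),cv2.resize(b,(320,330))]))
E
```

```text
[-104.6  -21.   168.8] [ 0.82987032  0.7586646  -0.62466552]
knob exp side [366.28767669 200.22487358] wrist [164.60459752 -19.58826255]
(-61, -20, 35) [315.7 167.4]
(-61, 20, 35) [260.  167.7]
(0, 20, 35) [255.6  76.1]
```

View pics/m7.png

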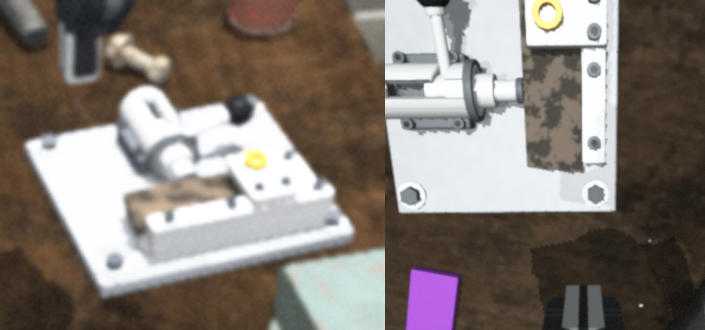

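The side crop puts the knob at px (366,199), against (366,200) predicted for the end of the slot. The wrist crop shows the bar home, against the fence, with the pad on it. The press heights (56.5, 55.3 and 53.3 mm at 9, 16 and 35 N) extrapolate to 57.4 mm at no load, and the expected height at the stop is 57.5 mm.

```bash
python3 -c "
from rig import *
print(finish_job())"
```

```text
the job is handed in; nothing more can be done
None
```

The job is handed in at about 18.5 s of the 54 s allowed: the bar is home against the end stop and over against the side fence, and the clamp lever is pushed round to the end of its slot. The final pictures and push forces agree with this, and I left the loose things round the jig alone.

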